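Lay out the washed blender parts in refitting order

TASK

Lay the washed blender parts out ready for refitting on the row of three coasters between the jar and the bowl: first set the white locking collar on the middle of the coaster next to the glass jar, and after that lay the red gasket flat and centred on top of the collar. Stand the grey measuring cap on the middle of the coaster in the centre of the row, and the blade unit on the middle of the coaster next to the steel bowl, all upright as they were, let go of and at rest. Leave the jar, the bowl and the screwdriver where they are.

Things in the scene. Friction and masses are not known exactly. Their poses are not given: they have to be found in the camera images.
- collar_mid (a point): locking collar: white plastic ribbed ring, 56 mm across, 30 mm tall, hole 38 mm, loose, standing with its axis upright; the point is its centre, 15 mm above its underside; z axis up along the hole
- gasket_mid (a point): gasket: flat red silicone ring, stiff, 52 mm outside, 37 mm inside, 8 mm thick, loose, lying flat; the point is its centre, 4 mm above its underside; z axis up
- cap_mid (a point): measuring cap: small grey plastic cup, mouth up, 42 mm across, 42 mm tall, wall 3 mm, loose, upright; the point is its centre, 21 mm above its underside; z axis up
- blade_mid (a point): blade unit: black round hub 42 mm across with upright sides to 22 mm height, above which a short boss carries four small steel blades (none reaching beyond 20 mm from the axis, top at 42 mm); loose, blades up, gripped by the hub; the point is on the axis, 11 mm above the underside; z axis up
- coaster_left_top (a point): dark wooden round coaster, 90 mm across and 5 mm thick, fixed to the counter; the point is the centre of its top face. The three coasters are alike and stand in a rough row running left to right, about 120 mm apart; this is the left one as the robot sees it (greatest y)
- coaster_middle_top (a point): dark wooden round coaster, 90 mm across and 5 mm thick, fixed to the counter; the point is the centre of its top face. The three coasters are alike and stand in a rough row running left to right, about 120 mm apart; this is the one in the centre of the row
- coaster_right_top (a point): dark wooden round coaster, 90 mm across and 5 mm thick, fixed to the counter; the point is the centre of its top face. The three coasters are alike and stand in a rough row running left to right, about 120 mm apart; this is the right one as the robot sees it (least y)
- jar: glass blender jar, empty, upright and open, 110 mm across at the rim, 190 mm tall, with a glass handle on one side reaching 95 mm from the axis; stands at one end of the row of coasters, left or right, about 170 mm from the end coaster's centre; origin at the centre of its underside; to be left where it stands
- bowl: stainless steel bowl, 132 mm across, 60 mm tall; stands at the other end of the row from the jar; origin at the centre of its underside; to be left where it stands
- screwdriver_mid (a point): grey-handled screwdriver lying on the counter beyond the row of coasters, roughly left to right, about 200 mm long; the point is near its middle; to be left where it lies
There are look-alikes about, which are no part of the job. Leave any purple look-alike of the part that bears cap_mid alone.

How it is judged:
On the way, in this order (a step that is already met when the one before it is completed fails the run):
1. the collar stands on the coaster next to the jar (((horizontal distance between jar and coaster_left_top below 0.26 m and horizontal distance between collar_mid and coaster_left_top below 0.015 m and height (world z) of collar_mid between 0.016 and 0.024 m and angle between collar_mid's own z axis and vertical below 0.1 rad) or (horizontal distance between jar and coaster_right_top below 0.26 m and horizontal distance between collar_mid and coaster_right_top below 0.015 m and height (world z) of collar_mid between 0.016 and 0.024 m and angle between collar_mid's own z axis and vertical below 0.1 rad))), for 0.2 s.
2. the gasket lies on top of the collar there (((horizontal distance between jar and coaster_left_top below 0.26 m and horizontal distance between collar_mid and coaster_left_top below 0.015 m and height (world z) of collar_mid between 0.016 and 0.024 m and angle between collar_mid's own z axis and vertical below 0.1 rad) or (horizontal distance between jar and coaster_right_top below 0.26 m and horizontal distance between collar_mid and coaster_right_top below 0.015 m and height (world z) of collar_mid between 0.016 and 0.024 m and angle between collar_mid's own z axis and vertical below 0.1 rad)) and horizontal distance between gasket_mid and collar_mid below 0.01 m and height (world z) of gasket_mid between 0.035 and 0.043 m and (angle between gasket_mid's own z axis and vertical below 0.1 rad or angle between gasket_mid's own z axis and vertical above 3.04 rad)), for 0.2 s.
At the end, for the whole second after the job is handed in: the collar is upright on the coaster next to the jar, the cap on the middle coaster and the blade unit on the coaster next to the bowl, each within 15 mm of the coaster's centre; the gasket lies flat on the collar within 10 mm of its centre; all released and at rest (all of step 2 and horizontal distance between cap_mid and coaster_middle_top below 0.015 m and height (world z) of cap_mid between 0.022 and 0.03 m and angle between cap_mid's own z axis and vertical below 0.1 rad and ((horizontal distance between jar and coaster_left_top below 0.26 m and horizontal distance between blade_mid and coaster_right_top below 0.015 m and height (world z) of blade_mid between 0.012 and 0.02 m and angle between blade_mid's own z axis and vertical below 0.1 rad) or (horizontal distance between jar and coaster_right_top below 0.26 m and horizontal distance between blade_mid and coaster_left_top below 0.015 m and height (world z) of blade_mid between 0.012 and 0.02 m and angle between blade_mid's own z axis and vertical below 0.1 rad)) and linear speed of each of collar, gasket, cap, blade below 0.02 m/s); the robot touches nothing.
It fails at once if the jar is moved by more than 20 mm (distance of jar from where it was at the start of the episode above 0.02 m).
It fails at once if the bowl is moved by more than 20 mm (distance of bowl from where it was at the start of the episode above 0.02 m).
It fails at once if the screwdriver is moved by more than 20 mm (distance of screwdriver_mid from where it was at the start of the episode above 0.02 m).
It also fails if it takes over 93 s, if anything falls off the work surface, if the arm or the gripper's body presses on something with over 40 N, if the wrist force passes 120 N, or if a joint passes its speed limit or range.

ROBOT

A 6-joint arm with a two-finger parallel gripper is mounted at the origin on the work surface. World frame = base frame: x ahead of the robot, y to its left, z up, the work surface at z = 0. Lengths are in m, angles in rad, forces in N, time in s.
With the tool pointing down it reaches from about 0.225 to 0.875 m from the base axis. Payload 3.4 kg.
Tool frame: the origin (TCP) lies at the very end of the fingers, on their centre line; the grasp point (between the pads) lies 19 mm behind it; z points along the fingers, x is the direction in which the jaws open and shut, and the axes are right-handed (so a half turn about z gives the same grasp; the last joint's range is limited). The gripper opens to 85 mm and grips with 20 to 120 N. Pads are 22 mm wide; open, the fingers measure 114 mm over their backs; the gripper's body (76 mm by 85 mm) begins 54 mm behind the grasp point. The pads swing forward as they close: fully open they stand 13 mm farther back than shut.
Start: joints at [1.217, 0.276, 1.505, -0, 1.361, -0.121], TCP at [0.133, 0.56, 0.231] pointing down, gripper open.
Joint ranges: [-2.89, 2.89], [-0.75, 2.08], [0.22, 2.7], [-1.18, 4.32], [0.11, 2.71], [-2.7, 2.7]. Speed limits (rad/s): [2.57, 2.57, 3.14, 3.14, 3.14, 3.14].

INTERFACE

Orientations are given as a unit quaternion [w, x, y, z].
In Python, from rig import manip gives the robot as it stands.
- The arm moves only by the tool send_rows, never from a script. Its argument "increments" is a list of rows, each a list of 5 numbers: the opening, from 0 (shut) to 1 (fully open), then the shift along the tool's x, y, z in m, then the turn about the tool's z in rad. A call has 1 to 8 rows; each row shifts and turns the commanded pose from where the row before left it, along the tool's axes as they then stand; what a row does not reach is not made up. A row lasts 1/8 s, in which the tool goes at most 62.5 mm and 10.7 degrees, less where a joint would pass 70% of its speed; a pose out of reach is approached as far as the arm can. A call is refused whole if a number of a shift passes 0.0625 or a number of a turn 0.188, either way. A call with a gripper value outside its range is refused whole. The fingers move at their own pace and stop on an object; "squeeze" is the grip in N (left out, the last holds). Time passes only in rows, so rows that do not move let the fingers close. It gives the time, the measured TCP pose, the force and the opening at its end, in the units of the state.
- manip.get_state(): the state, without advancing time (a new reading comes with each control period).
- manip.get_image(name): name is "scene" or "top" or "wrist"; returns the picture (384x512x3 uint8, red, green, blue); there is no depth.
- manip.calibration(name): a dict with "fx", "fy", "cx", "cy" (pixels), "camera_from_world" (4x4, takes a point from world to camera coordinates). Camera axes: x right, y up, looking along -z (the intrinsics and any distortion apply to the point x, -y, -z); pixel columns grow to the right and rows downward; lengths in m; the calibration is good to about 2 mm. A picture is of the moment at which its call begins: read the wrist's pose just before it. calibration takes no time and is no camera call; for the wrist camera it gives the pose at the moment of the call.
- manip.sign_off(): hands the job in, once; it reports no verdict.
The state is a dict: "clock": time; "qpos": joint angles; "qd": joint speeds; "effort": joint torques, N m; "position": TCP position; "ee_rot": TCP orientation; "contact_force": force on the tool from outside, world axes, zero at the start; "moment": the same for the moment, N m; "width": finger opening in m.
Only numpy, scipy, OpenCV 4.12 (cv2) and the standard library are available. Lean on these libraries where they do the work, as an engineer would, in place of code of your own. Each camera call takes 0.05 s, during which the arm holds its last target.

## Working session

There is one attempt and no reset: what is moved stays moved. The work goes in short steps, Python scripts to look and compute and a tool call to move; the robot and the scene stay as the last step left them, time stands still between calls to the robot, and variables do not carry over. Pictures are saved under pics/ and viewed, and the job is handed in when it is done.

Besides the shell and the picture viewer there is one more tool, called after "Request:" as a command line: name --pt "numbers of a row" for each row, then --argument value for the rest. send_rows: Moves the arm, as the interface text tells. Its arguments: {"type":"object","properties":{"increments":{"type":"array","items":{"type":"array","items":{"type":"number"}}},"squeeze":{"type":"number"}},"required":["increments"]}

```bash
mkdir -p pics; ls
cat > h.py <<'E'
from rig import manip
import numpy as np, cv2
def snap(name,fn):
    c=manip.calibration(name); im=manip.get_image(name); cv2.imwrite('pics/'+fn+'.png',im[:,:,::-1]); np.save('pics/'+fn+'_cal.npy',c,allow_pickle=True); return im,c
E
python3 - <<'E'
from h import *
print(manip.get_state())
for n in ['scene','top','wrist']:
    im,c=snap(n,n+'0'); print(n,c)
E
```

```text
pics
{'clock': 0.0, 'qpos': array([ 1.21701175e+00,  2.76586935e-01,  1.50616008e+00,  1.45912772e-05,
        1.36072869e+00, -1.21026354e-01]), 'qd': array([ 0.00099594, -0.00151465,  0.00062763, -0.00037362, -0.00134216,
        0.00089238]), 'effort': array([-1.43624598e-03, -4.16774118e+01, -2.45797294e+01, -2.29840653e-04,
        1.10629937e-02,  3.55433247e-05]), 'position': array([0.13245271, 0.55896845, 0.2304336 ]), 'ee_rot': array([ 4.84423810e-04,  7.84431045e-01,  6.20215325e-01, -8.07379432e-04]), 'contact_force': array([-0.109451  ,  0.06525963, -0.13862559]), 'moment': array([-0.05049581,  0.05765923, -0.02973726]), 'width': 0.08527284273654985}
scene {'fx': 380.38321810725995, 'fy': 380.38321810725995, 'cx': 247.9265607215659, 'cy': 193.4454404770198, 'camera_from_world': array([[ 0.43485062,  0.90028235, -0.01991535, -0.26125641],
       [-0.55231307,  0.28411299,  0.78372832,  0.25763352],
       [ 0.71123498, -0.32980524,  0.62078442, -1.2642221 ],
       [ 0.        ,  0.        ,  0.        ,  1.        ]])}
top {'fx': 379.79992888901194, 'fy': 379.79992888901194, 'cx': 255.18527433578902, 'cy': 192.010174394092, 'camera_from_world': array([[ 0.01818643, -0.99981314,  0.006553  , -0.00658502],
       [ 0.98479677,  0.01904496,  0.17266328, -0.5569517 ],
       [-0.17275582,  0.00331325,  0.98495911, -0.96614893],
       [ 0.        ,  0.        ,  0.        ,  1.        ]])}
wrist {'fx': 318.5186151932867, 'fy': 318.5186151932867, 'cx': 257.97616093756227, 'cy': 192.91051172665402, 'camera_from_world': array([[ 0.22958089,  0.97328705, -0.00222216, -0.57339199],
       [-0.93097474,  0.21893315, -0.2921546 ,  0.03808341],
       [-0.28386378,  0.06914189,  0.95636852, -0.3794169 ],
       [ 0.        ,  0.        ,  0.        ,  1.        ]])}
```

Run:
```python
import cv2
im=cv2.imread('pics/top0.png'); cv2.imwrite('pics/top0b.png',cv2.resize(im,(800,600),interpolation=cv2.INTER_CUBIC))
```

```text
(no output)
```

View pics/top0b.png

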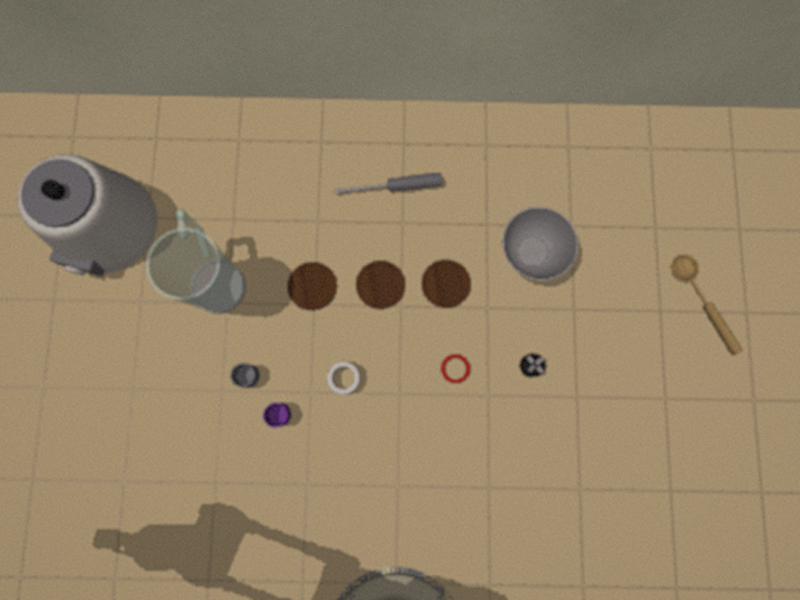

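View pics/scene0.png

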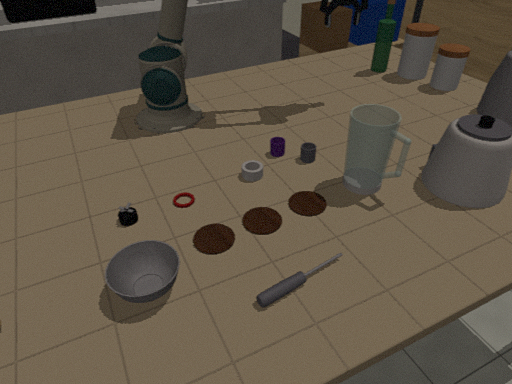

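View pics/wrist0.png

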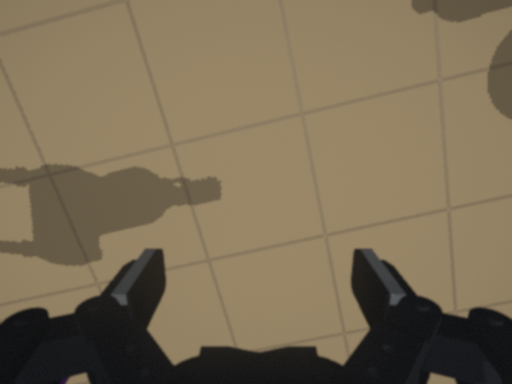

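Top view (800×600 copy): the coasters are at (312,286), (381,284) and (446,283). The jar is on the left at (190,270), so the collar goes on the left coaster. The bowl is at (540,245), the collar at (344,378), the gasket at (456,369) and the blade unit at (533,365). The cap could be either the grey cup at (245,376) or the purple cup at (277,415), which is the look-alike. The grey one fits the description. Next I'll check it in enlarged crops.

Run:
```python
import cv2
im=cv2.imread('pics/top0.png')
a=im[225:280,140:240]; b=im[160:200,180:305]; c=im[222:250,275:355]
cv2.imwrite('pics/ca.png',cv2.resize(a,None,fx=8,fy=8,interpolation=cv2.INTER_CUBIC))
cv2.imwrite('pics/cb.png',cv2.resize(b,None,fx=6,fy=6,interpolation=cv2.INTER_CUBIC))
cv2.imwrite('pics/cc.png',cv2.resize(c,None,fx=8,fy=8,interpolation=cv2.INTER_CUBIC))
```

```text
(no output)
```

View pics/ca.png

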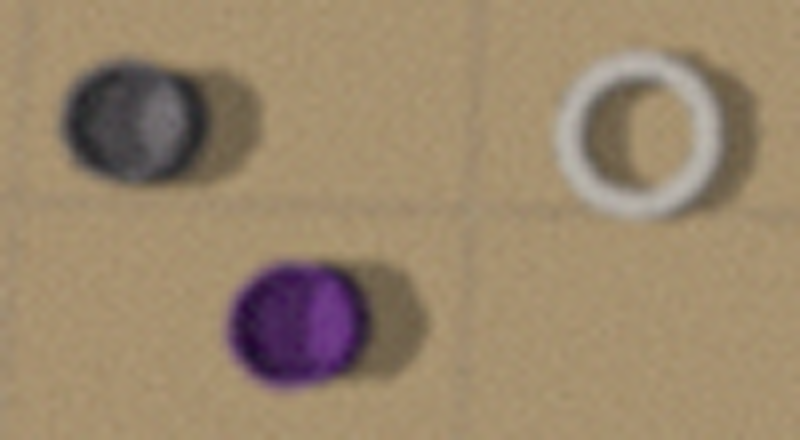

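View pics/cb.png

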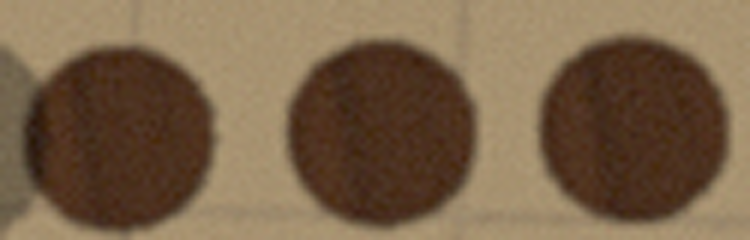

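View pics/cc.png

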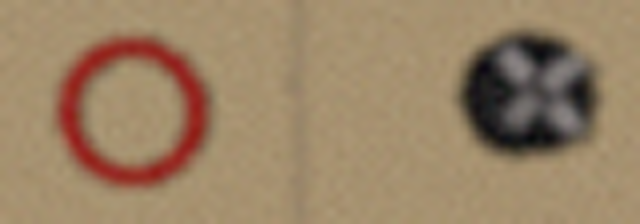

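```bash
cat >> h.py <<'E'
def ray(c,u,v,z):
    M=np.array(c['camera_from_world']);R=M[:3,:3];t=M[:3,3];o=-R.T@t
    d=R.T@np.array([(u-c['cx'])/c['fx'],-(v-c['cy'])/c['fy'],-1]);return o+d*(z-o[2])/d[2]
def proj(c,p):
    q=np.array(c['camera_from_world'])@np.append(p,1);return c['cx']-c['fx']*q[0]/q[2], c['cy']+c['fy']*q[1]/q[2]
E
cat > loc.py <<'E'
from h import *
ct=manip.calibration('top');cs=manip.calibration('scene')
for n,u,v,z in [('collar',219.56,241.3,.03),('cap',155.4,239.7,.042),('purple',175.9,265.2,.042),('gasket',291.25,235.4,.008),('bladehub',340.8,233.4,.018),('bladetop',342.1,232.8,.04),('cL',199.5,182.5,.005),('cM',243.1,181.7,.005),('cR',285.25,181.2,.005),('jarbase',140,184,0),('jarrim',117,169,.19),('bowl',345.5,156,.06)]:
    p=ray(ct,u,v,z); print(n,p.round(4),np.round(proj(cs,p),1))
E
python3 loc.py
python3 - <<'E'
import cv2
im=cv2.imread('pics/scene0.png')
cv2.imwrite('pics/cs.png',cv2.resize(im[130:255,105:335],None,fx=3.4,fy=3.4,interpolation=cv2.INTER_CUBIC))
E
```

```text
collar [0.4254 0.0961 0.03  ] [251.7 164.8]
cap [0.4259 0.2636 0.042 ] [307.6 145. ]
purple [0.3612 0.2062 0.042 ] [277.2 139.2]
gasket [ 0.4459 -0.0968  0.008 ] [183.3 197.6]
bladehub [ 0.4531 -0.2299  0.018 ] [127.1 213. ]
bladetop [ 0.4533 -0.2283  0.04  ] [125.7 205.3]
cL [0.5886 0.1599 0.005 ] [306.8 201.1]
cM [0.5933 0.0381 0.005 ] [261.7 218.1]
cR [ 0.597 -0.08   0.005] [213.3 236.1]
jarbase [0.582  0.3272 0.    ] [361.6 181.9]
jarrim [0.58   0.3248 0.19  ] [374.4 112.7]
bowl [ 0.658  -0.2372  0.06  ] [141.8 263.9]
```

View pics/cs.png

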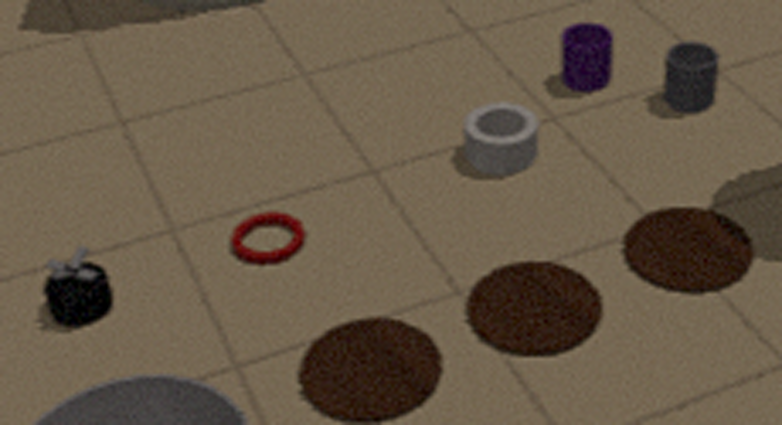

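The scene view agrees with the top view to within 1–2 px. The collar is at (0.425,0.096), the cap at (0.426,0.264), the gasket at (0.446,-0.097) and the blade unit at (0.453,-0.229). I'll turn the jaws to lie along world y and go over the collar.

Request:
send_rows --pt "1 0 0 0 -0.117" --pt "1 0 0 0 -0.117" --pt "1 -0.05 0.03 0 0" --pt "1 -0.05 0.03 0 0" --pt "1 -0.05 0.03 0 0" --pt "1 -0.05 0.03 0 0" --pt "1 -0.05 0.03 0 0" --pt "1 -0.05 0.03 0 0" --squeeze 40

```text
clock: 1.15
position: [0.3136, 0.2581, 0.2313]
ee_rot: [0.0, 0.706, 0.708, 0.0]
contact_force: [0.7, 0.9, -0.1]
width: 0.0854
```

Request:
send_rows --pt "1 -0.04 0.028 0.01 0" --pt "1 -0.04 0.028 0.02 0" --pt "1 -0.04 0.028 0.03 0" --pt "1 -0.042 0.027 0.03 0" --pt "1 0 0 0 0" --pt "1 0 0 0 0"

```text
clock: 1.9
position: [0.4238, 0.0981, 0.1413]
ee_rot: [-0.001, 0.707, 0.707, -0.0]
contact_force: [-1.2, 0.4, 0.3]
width: 0.0853
```

Run:
```python
from h import *
print(manip.get_state()['position'])
im,c=snap('wrist','w1')
for z in(0,.03):print(proj(c,[.4254,.0961,z]))
s=manip.get_state();print(proj(c,s['position']))
```

```text
[0.42383896 0.0980739  0.14127525]
(np.float64(256.3345159468361), np.float64(182.83151897224383))
(np.float64(256.1529136984586), np.float64(192.24613743904013))
(np.float64(259.8879538141412), np.float64(254.72254246925286))
```

View pics/w1.png

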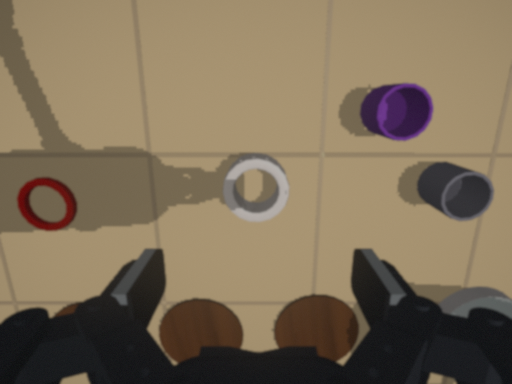

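The wrist view shows the collar top centred at (256,189), 3 px from the prediction (192). The gasket is at (47,204), the grey cap's rim at (467,195), the purple look-alike at (405,111), and two coasters at (201,331) and (316,331). I'll cross-check these positions.

Run:
```python
from h import *
c=np.load('pics/w1_cal.npy',allow_pickle=True).item()
for n,u,v,z in [('collar',256.3,189,.03),('gasket',47,204,.008),('cap',467,194.5,.042),('cM',201,331,.005),('cL',316.5,331,.005)]: print(n,ray(c,u,v,z).round(4))
im=cv2.imread('pics/w1.png');cv2.imwrite('pics/w1b.png',cv2.resize(im[140:235,210:310],None,fx=6,fy=6,interpolation=cv2.INTER_CUBIC))
```

```text
collar [0.4226 0.0962 0.03  ]
gasket [ 0.4435 -0.0952  0.008 ]
cap [0.4234 0.2635 0.042 ]
cM [0.5857 0.0378 0.005 ]
cL [0.5855 0.1595 0.005 ]
```

View pics/w1b.png

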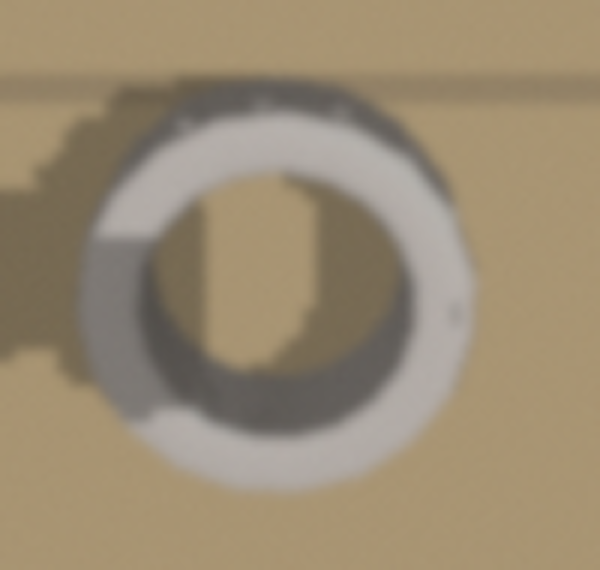

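Request:
send_rows --pt "1 -0.002 0 0.04 0" --pt "1 0 0 0.05 0" --pt "1 0 0 0.035 0" --pt "1 0 0 0.011 0" --pt "0.6 0 0 0 0" --pt "0.5 0 0 0 0" --pt "0.3 0 0 0 0" --pt "0.3 0 0 0 0" --squeeze 40

```text
clock: 2.95
position: [0.4255, 0.0964, 0.007]
ee_rot: [0.001, 0.707, 0.707, 0.002]
contact_force: [-1.4, 3.2, 7.0]
width: 0.0551
```

Request:
send_rows --pt "0.3 0 0 0 0" --pt "0.3 0 0 -0.03 0" --pt "0.3 0 0 -0.03 0" --pt "0.3 0.016 0.041 0 0" --pt "0.3 0.016 0.041 0 0" --pt "0.3 0.016 0.041 0 0" --pt "0.3 0.016 0.04 0 0" --pt "0.3 0 0 0 0"

```text
clock: 3.95
position: [0.5912, 0.1612, 0.0663]
ee_rot: [0.002, 0.706, 0.708, 0.002]
contact_force: [-0.2, 0.3, -0.5]
width: 0.0554
```

Run:
```python
from h import *
print(manip.get_state()['position'])
im,c=snap('wrist','w2'); snap('top','t2')
print(proj(c,[.587,.16,.005]))
```

```text
[0.59121856 0.16115369 0.06632491]
(np.float64(256.9427534249091), np.float64(204.86992029232394))
```

View pics/w2.png

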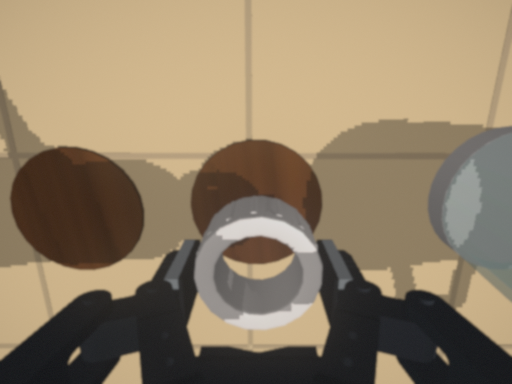

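View pics/t2.png

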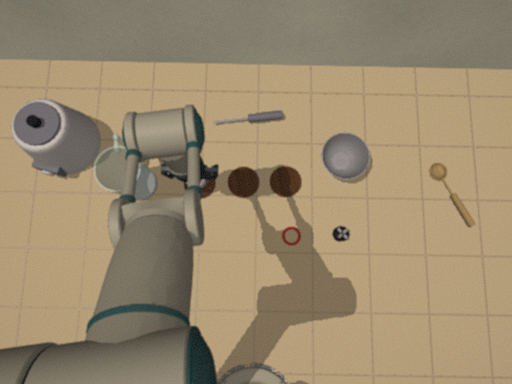

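The collar is held over the left coaster, whose centre is at (257,201) px against a predicted 205. In the top view the wrist links lie close above the jar, so I'll check that clearance before lowering.

Run:
```python
from h import *
im,c=snap('scene','s2'); 
cv2.imwrite('pics/s2b.png',cv2.resize(im[60:260,220:440,::-1],None,fx=3,fy=3,interpolation=cv2.INTER_CUBIC))
```

```text
(no output)
```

View pics/s2b.png

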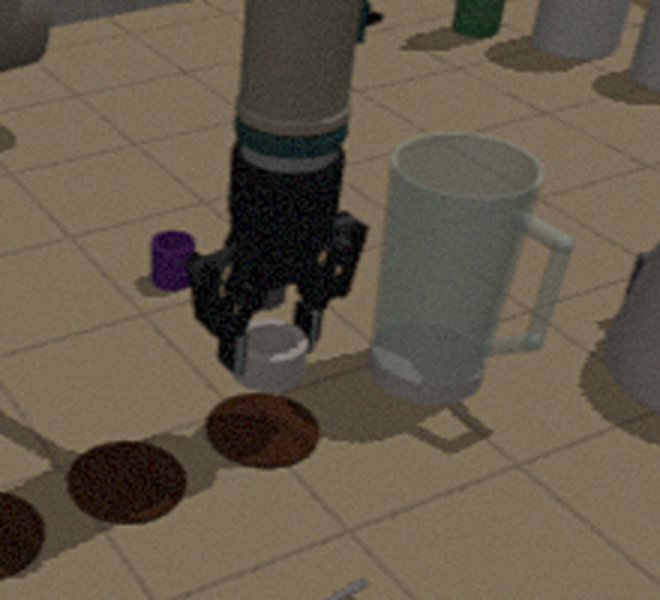

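View pics/s2.png

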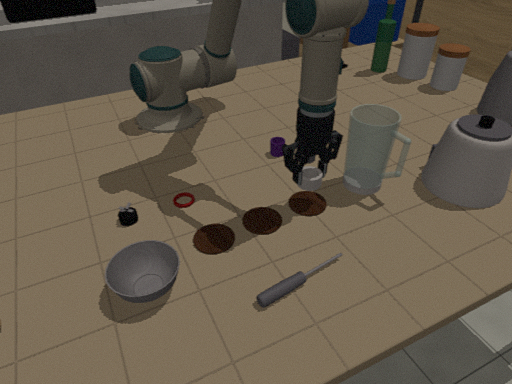

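The wrist links are well above the jar, so I'll lower.

Request:
send_rows --pt "0.3 -0.001 -0.003 0.025 0" --pt "0.3 0 0 0.02 0" --pt "0.3 0 0 0.008 0" --pt "0.3 0 0 0 0" --pt "0.3 0 0 0 0"

```text
clock: 4.72
position: [0.5842, 0.159, 0.013]
ee_rot: [0.0, 0.707, 0.707, 0.0]
contact_force: [-0.6, 0.7, 0.0]
width: 0.0553
```

Request:
send_rows --pt "0.3 0 0.003 0.001 0" --pt "0.3 0 0 0 0" --pt "0.5 0 0 0 0" --pt "0.7 0 0 0 0" --pt "1 0 0 0 0" --pt "1 0 0 0 0" --pt "1 0 0 -0.03 0" --pt "1 0 0 -0.05 0"

```text
clock: 5.72
position: [0.5856, 0.1588, 0.0901]
ee_rot: [-0.002, 0.707, 0.708, -0.002]
contact_force: [0.0, 0.5, -0.1]
width: 0.0855
```

Request:
send_rows --pt "1 -0.04 -0.02 -0.03 0" --pt "1 -0.055 -0.025 0 0" --pt "1 -0.055 -0.025 0 0" --pt "1 -0.055 -0.025 0 0" --pt "1 -0.05 -0.025 0 0" --pt "1 0 -0.02 0 0" --pt "1 0 0 0 0" --pt "1 0 0 0 0"

```text
clock: 6.72
position: [0.4486, -0.096, 0.1215]
ee_rot: [0.001, 0.707, 0.708, 0.001]
contact_force: [0.2, 0.6, 0.5]
width: 0.0852
```

Run:
```python
from h import *
print(manip.get_state()['position'],manip.get_state()['width'])
im,c=snap('wrist','w3'); snap('top','t3')
print(proj(c,[.445,-.096,.008]))
a=cv2.imread('pics/t3.png')
cv2.imwrite('pics/t3b.png',cv2.resize(a[150:260,140:300],None,fx=5,fy=5,interpolation=cv2.INTER_CUBIC))
```

```text
[ 0.44855215 -0.09598281  0.1215327 ] 0.08524662246235715
(np.float64(258.6568289431165), np.float64(185.2539488719949))
```

View pics/w3.png

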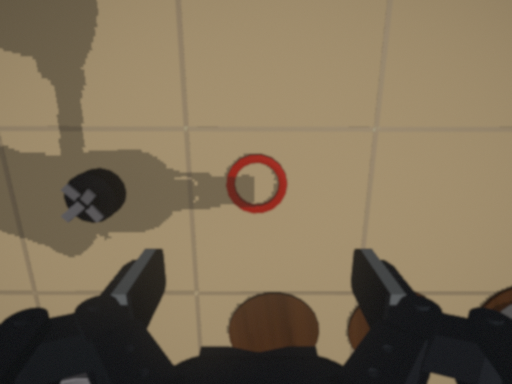

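View pics/t3b.png

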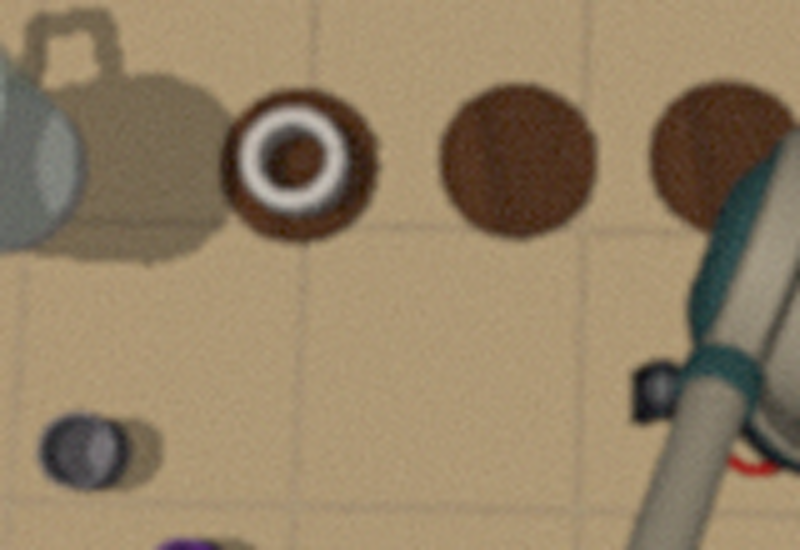

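The wrist view shows the gasket at (257,183), about 1.5 mm from the estimate. The top view shows the collar standing on the left coaster at (294,160), against a coaster centre of (301,165) in the crop.

Run:
```python
from h import *
c=manip.calibration('top')
print(ray(c,198.4,181.6,.035),ray(c,199.8,182.6,.005))
c=np.load('pics/w3_cal.npy',allow_pickle=True).item(); print(ray(c,257,183.5,.008),ray(c,274,335,.005))
```

```text
[0.585075   0.15864611 0.035     ] [0.58832394 0.15909441 0.005     ]
[ 0.44348897 -0.09738342  0.008     ] [ 0.59884031 -0.08037442  0.005     ]
```

Request:
send_rows --pt "1 -0.0015 -0.004 0.04 0" --pt "1 0 0 0.04 0" --pt "0.85 0 0 0.025 0" --pt "0.8 0 0 0.012 0" --pt "0.8 0 0 0 0" --pt "0.8 0 0 0 0" --squeeze 25

```text
clock: 7.58
position: [0.4445, -0.0978, 0.005]
ee_rot: [0.001, 0.707, 0.708, 0.0]
contact_force: [-0.5, -0.6, -0.0]
width: 0.0685
```

Request:
send_rows --pt "0.8 0 0 0.004 0" --pt "0.7 0 0 0 0" --pt "0.5 0 0 0 0" --pt "0.45 0 0 0 0" --pt "0.45 0 0 0 0" --pt "0.45 0 0 0 0"

```text
clock: 8.32
position: [0.4436, -0.0977, 0.001]
ee_rot: [0.0, 0.707, 0.707, 0.0]
contact_force: [0.1, -0.1, 5.2]
width: 0.0495
```

Run:
```python
from h import *
print(manip.get_state()['position'],manip.get_state()['contact_force'])
im,c=snap('wrist','w4')
cv2.imwrite('pics/w4b.png',cv2.resize(im[150:384,100:420,::-1],None,fx=2.5,fy=2.5,interpolation=cv2.INTER_CUBIC))
```

```text
[ 0.443625   -0.09766656  0.00098435] [ 0.0654154  -0.1279995   5.16085325]
```

View pics/w4b.png

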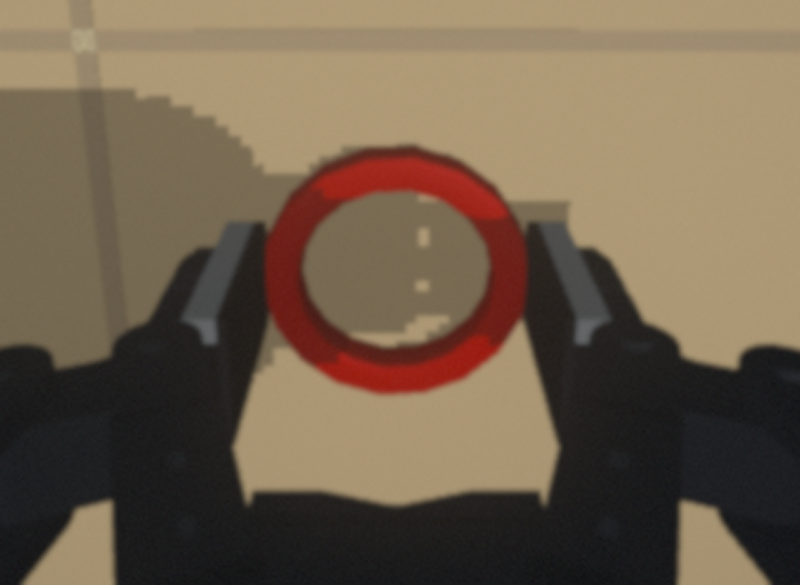

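The gasket is gripped. I'll lift it and carry it over the collar.

Request:
send_rows --pt "0.45 0 0 -0.02 0" --pt "0.45 0 0 -0.05 0" --pt "0.45 0.035 0.019 -0.02 0" --pt "0.45 0.045 0.025 0 0" --pt "0.45 0.05 0.027 0 0" --pt "0.45 0.05 0.027 0 0" --pt "0.45 0.045 0.025 0 0" --pt "0.45 0.031 0.018 0 0"

```text
clock: 9.38
position: [0.585, 0.1608, 0.0903]
ee_rot: [0.0, 0.706, 0.708, 0.0]
contact_force: [0.7, -1.1, 0.4]
width: 0.0495
```

Request:
send_rows --pt "0.45 0 0 0.02 0" --pt "0.45 0 0 0 0" --pt "0.45 0 0 0 0"

```text
clock: 9.75
position: [0.5841, 0.1582, 0.0706]
ee_rot: [-0.0, 0.707, 0.707, 0.0]
contact_force: [-0.5, -0.8, 0.2]
width: 0.0498
```

Run:
```python
from h import *
print(manip.get_state()['position'],manip.get_state()['width'])
im,c=snap('wrist','w5')
print(proj(c,[.5851,.1587,.035]))
cv2.imwrite('pics/w5b.png',cv2.resize(im[110:384,90:430,::-1],None,fx=2.1,fy=2.1,interpolation=cv2.INTER_CUBIC))
```

```text
[0.58405067 0.15823958 0.07064494] 0.04984448039807736
(np.float64(259.57912000661275), np.float64(227.63067034755775))
```

View pics/w5b.png

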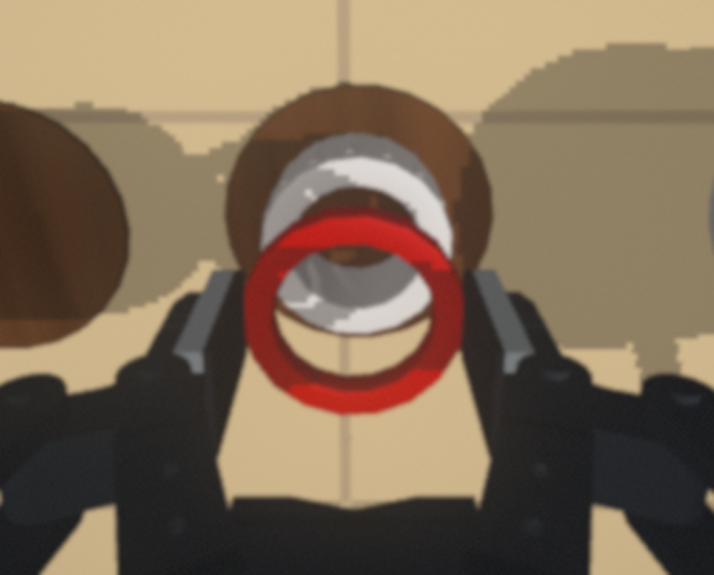

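The collar's top ring is at (260,227), which matches the prediction, and the gasket's top is at (258.6,257.9). I'll work out the remaining offset.

Run:
```python
from h import *
c=np.load('pics/w5_cal.npy',allow_pickle=True).item()
print(ray(c,258.4,257.4,.0775),ray(c,260,226.9,.035))
```

```text
[0.58212298 0.15795884 0.0775    ] [0.58462259 0.15895233 0.035     ]
```

Request:
send_rows --pt "0.45 0.001 0.002 0.02 0" --pt "0.45 0 0 0.01 0" --pt "0.45 0 0 0.003 0" --pt "0.45 0 0 0 0"

```text
clock: 10.3
position: [0.5863, 0.1594, 0.0376]
ee_rot: [0.0, 0.707, 0.707, 0.0]
contact_force: [0.3, -0.5, -0.2]
width: 0.0492
```

Request:
send_rows --pt "0.45 0 0 0.001 0" --pt "0.45 0 0 0 0" --pt "0.65 0 0 0 0" --pt "0.75 0 0 0 0" --pt "0.85 0 0 0 0" --pt "1 0 0 -0.03 0" --pt "1 0 0 -0.05 0" --pt "1 0 0 -0.03 0"

```text
clock: 11.3
position: [0.5871, 0.1597, 0.1488]
ee_rot: [0.001, 0.707, 0.708, 0.001]
contact_force: [0.2, -0.3, -0.9]
width: 0.0856
```

Run:
```python
from h import *
print(manip.get_state()['position'],manip.get_state()['width'])
im,c=snap('wrist','w6')
print(proj(c,[.5851,.1587,.035]))
cv2.imwrite('pics/w6b.png',cv2.resize(im[110:300,130:390,::-1],None,fx=3,fy=3,interpolation=cv2.INTER_CUBIC))
```

```text
[0.58707796 0.15973307 0.14875902] 0.08557530984441014
(np.float64(257.3199144775758), np.float64(186.79790948893933))
```

View pics/w6b.png

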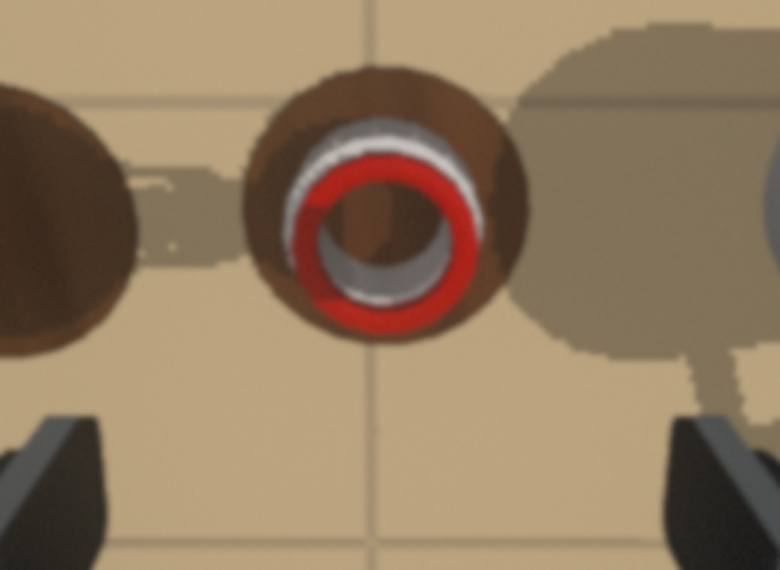

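The gasket lies flat on the collar, about 1.6 mm off its centre. I'll go to the grey cap next.

Request:
send_rows --pt "1 0 -0.05 0 0" --pt "1 0.01 -0.045 0 0" --pt "1 0.03 -0.037 0.01 0" --pt "1 0.03 -0.03 0.01 0" --pt "1 0.034 0 0.01 0" --pt "1 0 0 0 0" --pt "1 0 0 0 0"

```text
clock: 12.22
position: [0.424, 0.263, 0.1161]
ee_rot: [0.0, 0.706, 0.708, -0.0]
contact_force: [-0.1, 0.2, -0.5]
width: 0.0854
```

Run:
```python
from h import *
print(manip.get_state()['position'])
im,c=snap('wrist','w7')
print(proj(c,[.4245,.2636,.042]))
cv2.imwrite('pics/w7b.png',cv2.resize(im,(768,576),interpolation=cv2.INTER_CUBIC)[:,:,::-1])
```

```text
[0.42395914 0.26302299 0.11614483]
(np.float64(259.5063298581413), np.float64(205.74117099218478))
```

View pics/w7b.png

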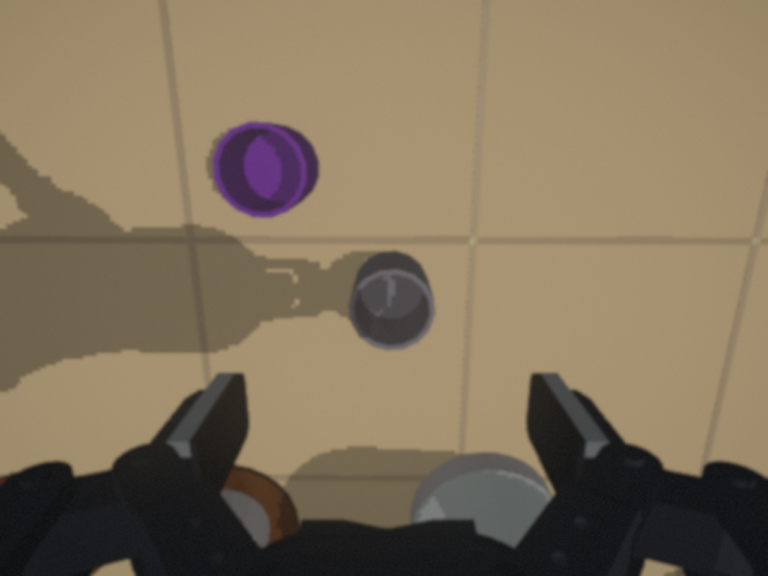

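The grey cap's rim is centred at (261,205) px, matching the prediction to about 1 mm. I'll descend and grip it.

Request:
send_rows --pt "1 0.0015 0 0.04 0" --pt "1 0 0 0.04 0" --pt "1 0 0 0.022 0" --pt "0.6 0 0 0 0" --pt "0.4 0 0 0 0" --pt "0.25 0 0 0 0" --pt "0.25 0 0 0 0" --pt "0.25 0 0 0 0" --squeeze 30

```text
clock: 13.28
position: [0.4253, 0.2652, 0.0157]
ee_rot: [0.001, 0.707, 0.708, 0.001]
contact_force: [-0.0, -1.6, 6.7]
width: 0.0408
```

Request:
send_rows --pt "0.25 0 0 -0.02 0" --pt "0.25 0 0 -0.05 0" --pt "0.25 -0.045 0 -0.02 0" --pt "0.25 -0.055 0.02 0 0" --pt "0.25 -0.05 0.035 0 0" --pt "0.25 -0.04 0.04 0 0" --pt "0.25 -0.03 0.04 0 0" --pt "0.25 -0.007 0.03 0 0"

```text
clock: 14.28
position: [0.591, 0.0358, 0.1046]
ee_rot: [0.001, 0.708, 0.707, 0.0]
contact_force: [-1.0, 1.0, -0.8]
width: 0.0408
```

Request:
send_rows --pt "0.25 0 0 0 0" --pt "0.25 0 0 0 0"

```text
clock: 14.52
position: [0.588, 0.0384, 0.104]
ee_rot: [-0.001, 0.707, 0.708, -0.001]
contact_force: [-0.9, 0.1, 0.0]
width: 0.0412
```

Run:
```python
from h import *
print(manip.get_state()['position'],manip.get_state()['width'])
im,c=snap('wrist','w8')
print(proj(c,[.590,.038,.005]))
cv2.imwrite('pics/w8b.png',cv2.resize(im,(768,576),interpolation=cv2.INTER_CUBIC)[:,:,::-1])
```

```text
[0.58803151 0.03844551 0.10398287] 0.04118394420997656
(np.float64(258.04964639223215), np.float64(197.3255738196106))
```

View pics/w8b.png

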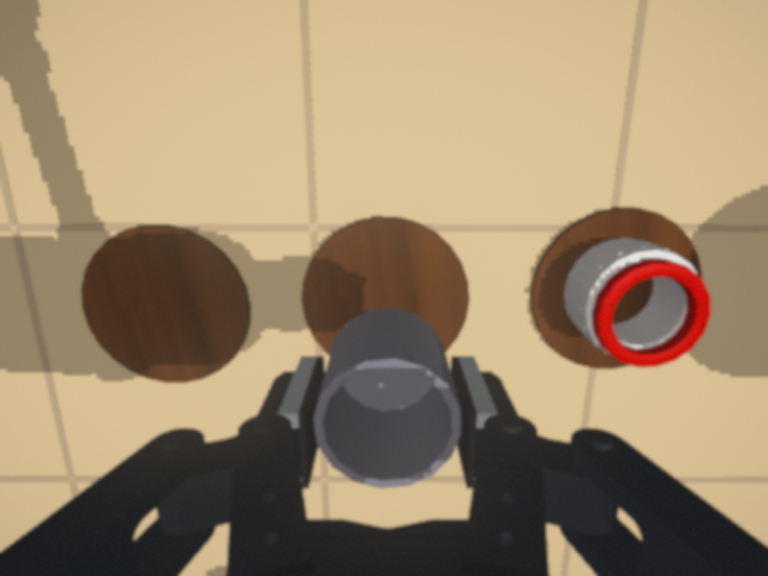

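The middle coaster is centred at (257,197) px, matching the prediction (258,197), and the cap is upright in the grip. I'll lower it.

Request:
send_rows --pt "0.25 0 0.002 0.04 0" --pt "0.25 0 0 0.03 0" --pt "0.25 0 0 0.01 0" --pt "0.25 0 0 0 0" --pt "0.25 0 0 0 0"

```text
clock: 15.2
position: [0.5922, 0.0383, 0.0256]
ee_rot: [0.001, 0.707, 0.708, 0.001]
contact_force: [-0.5, -1.2, -0.6]
width: 0.0407
```

Request:
send_rows --pt "0.25 0 -0.001 0.004 0" --pt "0.25 0 0 0 0" --pt "0.25 0 0 0 0"

```text
clock: 15.58
position: [0.5906, 0.0381, 0.0208]
ee_rot: [0.0, 0.707, 0.708, 0.0]
contact_force: [-0.3, 0.3, 2.2]
width: 0.0409
```

Request:
send_rows --pt "0.4 0 0 0 0" --pt "0.6 0 0 0 0" --pt "0.8 0 0 0 0" --pt "1 0 0 0 0" --pt "1 0 0 -0.03 0" --pt "1 0 0 -0.05 0" --pt "1 -0.02 -0.02 -0.02 0" --pt "1 -0.045 -0.025 0 0"

```text
clock: 16.58
position: [0.5469, -0.0268, 0.1225]
ee_rot: [0.002, 0.706, 0.709, 0.002]
contact_force: [0.4, -1.0, -1.1]
width: 0.0855
```

Request:
send_rows --pt "1 -0.05 -0.025 0 0" --pt "1 -0.055 -0.025 0 0" --pt "1 -0.05 -0.025 0 0" --pt "1 -0.045 -0.018 0 0" --pt "1 0 0 0 0" --pt "1 0 0 0 0"

```text
clock: 17.32
position: [0.4525, -0.2267, 0.1201]
ee_rot: [-0.0, 0.707, 0.707, 0.0]
contact_force: [-1.0, -0.1, -0.1]
width: 0.0852
```

Run:
```python
from h import *
print(manip.get_state()['position'],manip.get_state()['width'])
im,c=snap('wrist','w9')
print(proj(c,[.4525,-.2290,.022]))
cv2.imwrite('pics/w9b.png',cv2.resize(im,(768,576),interpolation=cv2.INTER_CUBIC)[:,:,::-1])
im,c=snap('top','t9')
cv2.imwrite('pics/t9b.png',cv2.resize(im[150:260,140:300,::-1],None,fx=5,fy=5,interpolation=cv2.INTER_CUBIC))
```

```text
[ 0.45251244 -0.22666895  0.120133  ] 0.08520704714909957
(np.float64(255.6091095751412), np.float64(195.02187074179662))
```

View pics/w9b.png

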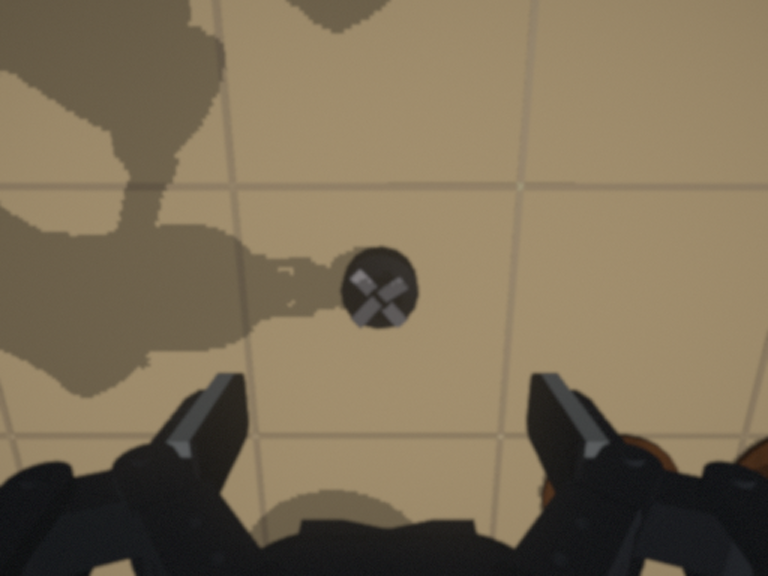

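View pics/t9b.png

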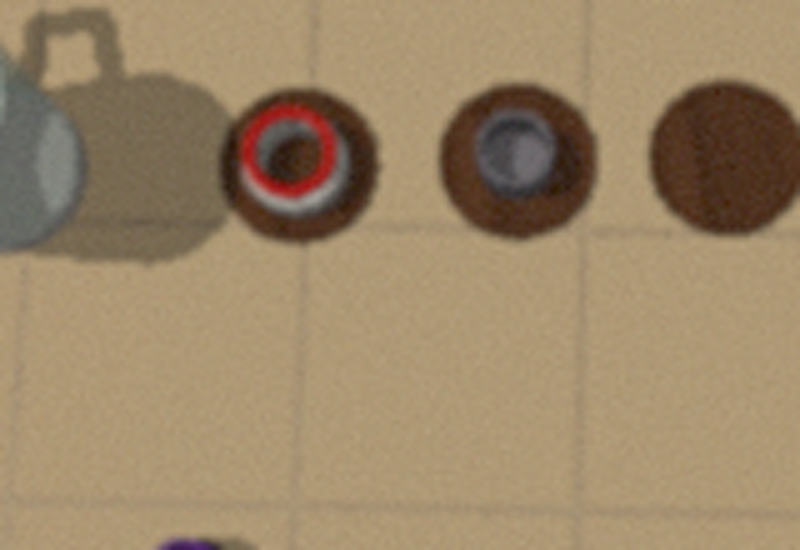

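The blade hub is at (254,193) px, 1–2 mm from the prediction. The cap stands centred on the middle coaster and the gasket is on the collar. I'll descend on the blade unit.

Run:
```python
from h import *
c=manip.calibration('top')
f=lambda u,v,z: ray(c,140+u/5-.4,150+v/5-.4,z).round(4)
print('gasket',f(290,151,.043),'cap',f(516,153,.047),'cM',f(519,161,.005),'cR',f(728,158,.005))
```

```text
gasket [0.5884 0.1598 0.043 ] cap [0.5888 0.0377 0.047 ] cM [0.593  0.0372 0.005 ] cR [ 0.597  -0.0798  0.005 ]
```

Request:
send_rows --pt "1 -0.0035 -0.001 0.04 0" --pt "1 0 0 0.05 0" --pt "1 0 0 0.02 0" --pt "0.8 0 0 0.006 0" --pt "0.6 0 0 0 0" --pt "0.4 0 0 0 0" --pt "0.25 0 0 0 0" --pt "0.25 0 0 0 0" --squeeze 40

```text
clock: 18.42
position: [0.4527, -0.2309, 0.0055]
ee_rot: [0.001, 0.707, 0.707, 0.001]
contact_force: [0.3, 1.7, 6.6]
width: 0.0399
```

Request:
send_rows --pt "0.25 0 0 0 0" --pt "0.25 0 0 -0.03 0" --pt "0.25 0 0 -0.05 0" --pt "0.25 0.035 0.03 -0.01 0" --pt "0.25 0.04 0.04 0 0" --pt "0.25 0.04 0.04 0 0" --pt "0.25 0.036 0.033 0 0" --pt "0.25 0 0 0 0"

```text
clock: 19.42
position: [0.5966, -0.0771, 0.0942]
ee_rot: [0.001, 0.705, 0.709, 0.001]
contact_force: [-0.7, -0.4, -1.9]
width: 0.0403
```

Request:
send_rows --pt "0.25 0 0 0.02 0" --pt "0.25 0 0 0 0"

```text
clock: 19.68
position: [0.5922, -0.0797, 0.0729]
ee_rot: [-0.002, 0.707, 0.707, -0.001]
contact_force: [-0.1, 0.0, -0.8]
width: 0.0401
```

Run:
```python
from h import *
print(manip.get_state()['position'],manip.get_state()['width'])
im,c=snap('wrist','w10')
print(proj(c,[.595,-.08,.005]))
cv2.imwrite('pics/w10b.png',cv2.resize(im,(768,576),interpolation=cv2.INTER_CUBIC)[:,:,::-1])
```

```text
[ 0.59221801 -0.07966134  0.07288771] 0.04014838031286468
(np.float64(258.1709459311863), np.float64(212.10726883442427))
```

View pics/w10b.png

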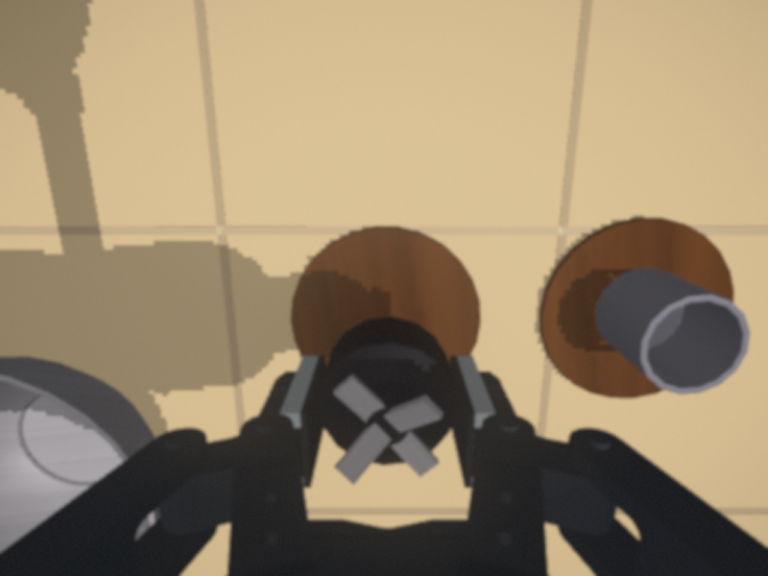

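The right coaster is at (257,211) px against a predicted (258,212), and the blade unit is held upright. I'll lower it.

Request:
send_rows --pt "0.25 0 0.002 0.03 0" --pt "0.25 0 0 0.022 0" --pt "0.25 0 0 0.006 0" --pt "0.25 0 0 0 0" --pt "0.25 0 0 0 0"

```text
clock: 20.35
position: [0.5973, -0.0798, 0.0175]
ee_rot: [0.001, 0.707, 0.707, 0.001]
contact_force: [-0.1, -0.1, -0.7]
width: 0.04
```

Request:
send_rows --pt "0.25 0 -0.001 0.006 0" --pt "0.25 0 0 0 0" --pt "0.25 0 0 0 0"

```text
clock: 20.72
position: [0.5957, -0.0795, 0.0106]
ee_rot: [0.0, 0.707, 0.708, 0.0]
contact_force: [0.3, -0.7, 0.3]
width: 0.0398
```

Request:
send_rows --pt "0.4 0 0 0 0" --pt "0.6 0 0 0 0" --pt "0.8 0 0 0 0" --pt "1 0 0 0 0" --pt "1 0 0 -0.03 0" --pt "1 0 0 -0.05 0" --pt "1 0 -0.04 -0.05 0" --pt "1 0 -0.06 0 0"

```text
clock: 21.72
position: [0.4999, -0.0808, 0.143]
ee_rot: [0.005, 0.706, 0.708, 0.003]
contact_force: [-0.8, -1.0, -0.2]
width: 0.0856
```

Request:
send_rows --pt "1 -0.04 -0.04 0 0" --pt "1 -0.06 0 0 0" --pt "1 -0.06 0 0 0" --pt "1 -0.04 0 0 0" --pt "1 0 0 0 0" --pt "1 0 0 0 0"

```text
clock: 22.48
position: [0.4561, -0.2788, 0.1387]
ee_rot: [-0.001, 0.707, 0.707, 0.0]
contact_force: [0.2, 1.3, -0.3]
width: 0.0855
```

Run:
```python
from h import *
print(manip.get_state()['position'],manip.get_state()['width'])
im,c=snap('top','t10')
cv2.imwrite('pics/t10b.png',cv2.resize(im[150:220,170:310,::-1],None,fx=5.6,fy=5.6,interpolation=cv2.INTER_CUBIC))
im,c=snap('scene','s10')
cv2.imwrite('pics/s10b.png',cv2.resize(im[130:330,90:410,::-1],None,fx=2.5,fy=2.5,interpolation=cv2.INTER_CUBIC))
```

```text
[ 0.45610453 -0.2788366   0.13871456] 0.08551024633308385
```

View pics/t10b.png

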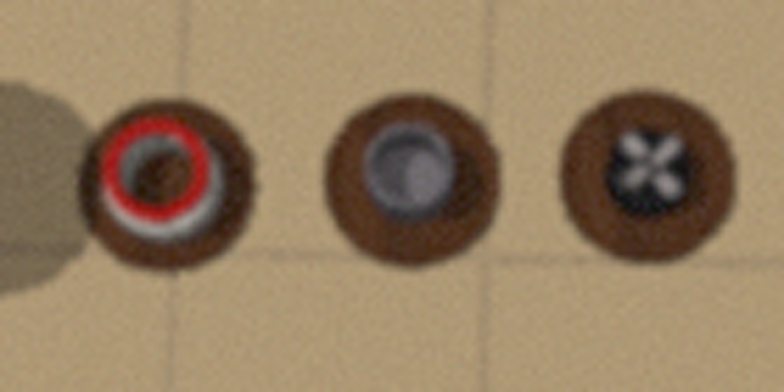

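View pics/s10b.png

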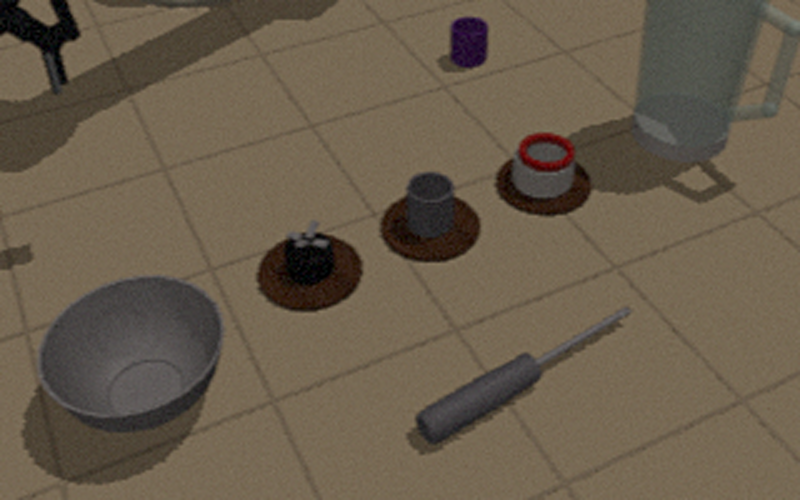

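The top view shows the blade hub at (649,172) in the crop on its coaster (648,178), the cap on the middle coaster, and the gasket flat on the collar. The scene view shows everything upright, with the jar, bowl, screwdriver and purple cup as they were. The gripper is clear, so I'll hand in.

Run:
```python
from h import *
s=manip.get_state();print(s['clock'],abs(s['qd']).max())
print(manip.sign_off())
```

```text
22.575 0.005272533796156481
the job is handed in; nothing more can be done
None
```

I set all four parts out as asked and handed the job in at about 22.6 s of the 93 s allowed. The white collar is on the left coaster next to the jar, with the red gasket on top of it. The grey cap is on the middle coaster and the blade unit is on the right coaster next to the bowl.

**Last checks:** in the pictures, the collar, cap and blade unit stand upright, each within about 5 mm of its coaster's centre (limit 15 mm), and the gasket lies flat. The gripper was open and clear. The jar, bowl, screwdriver and purple look-alike look as they were; I compared those by eye and did not measure them.

**Disagreements:** the top and wrist cameras differed by about 2–3 mm in x. The gasket's offset from the collar's centre came out at about 1.6 mm from the wrist view and 3.5 mm from the top view, both within the 10 mm limit. No check failed, and the hand-in gave no verdict.

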